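# Shim the rocking inspection microscope

### The job

The board-inspection microscope rocks because its foot under the orange knob is too short and hangs clear of the bench. Push the yellow wedge along the bench, thin end first, under that foot until it sits snug and the rocking stops, without jacking the microscope up or shoving it along; then press straight down with a fingertip on the orange knob, with about 10 N, to check that the corner no longer gives, and let go. Only push and press: do not lift the wedge or the microscope, and leave the other things on the bench where they are.

Things in the scene. Friction and masses are not known exactly. Their poses are not given: they have to be found in the camera images.
- microscope: White microscope, 2.6 kg, loose. Origin: centre of its footprint at bench height, z up. 150 mm square base, 30 to 44 mm high; four feet at x, y = +-90 mm, each on a 34 mm wide ear, 32 mm knob on top. The three black ones stand on the bench, the orange one at x = y = +90 hangs free. Column 290 mm high at x = y = -52 mm; head 60 mm wide over the centre, 135 to 280 mm high.
- short_foot (a point): Lowest point of the short orange foot (12 mm radius, rounded bottom), 9 mm above the bench while the microscope stands level on its black feet; axes parallel to the microscope's. About 3.5 N upward on it makes the microscope rock about the line through the two neighbouring feet.
- orange_knob (a point): Centre of the flat top of the orange knob (32 mm diameter), straight above the short foot, 56 mm above the bench; axes parallel to the microscope's. Unshimmed, this corner gives way downward by 9 mm when pressed with over about 3.5 N; shimmed, it is rigid.
- wedge: Loose yellow wedge, 100 mm long (x), 50 wide (y), 70 g, flat on the bench. Origin: centre of underside, z up. Toe (2 mm thick) at x = +50, upright flat heel 17 mm high at x = -50; even slope, 9 mm thick at x = +3. Starts on the microscope's +y side, toe roughly to the short foot and 20 to 85 mm from it. Slides easily; once under the foot takes 3 to 10 N and lifts that corner; stays when released.
- flux_bottle: White bottle with blue cap, 56 mm diameter, 150 mm high, loose. Origin: centre of its underside. Leave alone.
- paste_jar: White jar with green lid, 60 mm diameter, 60 mm high, loose. Origin: centre of its underside. Leave alone.
- spool: Grey plastic spool, 60 mm diameter, 46 mm high, loose, upright. Origin: centre of its underside. Leave alone.
- screwdriver: Screwdriver lying on the bench beyond the work, loose. Leave alone.
- brush: Small brush lying on the bench to the robot's left, loose. Leave alone.
- parts_tray: Blue open parts tray, 120 x 160 x 35 mm, loose. Origin: centre of its underside. Leave alone.
- board_pallet: Fixed red pallet, 200 x 180 mm, with five upright green circuit boards up to 100 mm high, to the robot's left. Origin: centre of its underside.
Things that resemble listed ones, but are neither listed nor needed, are in the scene too. Of the things that look like the wedge, take the one that is farthest to the robot's right at the start.

How it is judged:
On the way, in this order (a step that is already met when the one before it is completed fails the run):
1. the wedge bears on the short foot and the microscope is still level (contact force between wedge and microscope above 1 N and x of short_foot in the frame of wedge between -0.015 and 0.015 m and angle between microscope's own z axis and vertical below 0.016 rad), for 0.2 s.
2. the fingers press down on the orange knob's corner and it does not give (contact force between the fingers and microscope above 4 N and horizontal distance between the grasp point and orange_knob below 0.03 m and contact force between the fingers and wedge below 0.1 N and angle between microscope's own z axis and vertical below 0.016 rad), for 0.1 s.
At the end, for the whole second after the job is handed in: The wedge lies flat under the short foot and carries load from it (over 0.7 N), the microscope stands level (within 0.016 rad, that is the corner raised by at most about 2 mm), the microscope is within 25 mm of where it stood, and all is at rest (contact force between wedge and microscope above 0.7 N and x of short_foot in the frame of wedge between -0.015 and 0.015 m and y of short_foot in the frame of wedge between -0.025 and 0.025 m and angle between microscope's own z axis and vertical below 0.016 rad and angle between wedge's own z axis and vertical below 0.05 rad and distance of each of microscope, short_foot from where it was at the start of the episode below 0.025 m and linear speed of each of microscope, wedge below 0.01 m/s); the robot touches nothing.
It fails at once if the wedge is lifted off the bench or tipped (height (world z) of wedge above 0.008 m or angle between wedge's own z axis and vertical above 0.15 rad).
It fails at once if the microscope is lifted, tipped or jacked up (height (world z) of microscope above 0.01 m or angle between microscope's own z axis and vertical above 0.07 rad).
It fails at once if the microscope is shoved along the bench (distance of any of microscope, short_foot from where it was at the start of the episode above 0.04 m).
It fails at once if a bystander is disturbed (distance of any of flux_bottle, paste_jar, spool, screwdriver, brush, parts_tray from where it was at the start of the episode above 0.03 m).
It also fails if it takes over 58 s, if anything falls off the work surface, if the arm or the gripper's body presses on something with over 40 N, if the wrist force passes 120 N, or if a joint passes its speed limit or range.

### The arm

A 6-joint arm with a two-finger parallel gripper is mounted at the origin on the work surface. World frame = base frame: x ahead of the robot, y to its left, z up, the work surface at z = 0. Lengths are in m, angles in rad, forces in N, time in s.
With the tool pointing down it reaches from about 0.275 to 0.725 m from the base axis. Payload 5.6 kg.
Tool frame: the origin (TCP) lies between the finger pads; the fingertips stand 25 mm ahead of it and the grasp point (between the pads) lies 6 mm ahead of it; z points along the fingers, y is the direction in which the jaws open and shut (so a half turn about z gives the same grasp; the last joint's range is limited). The gripper opens to 85 mm and grips with 20 to 120 N. Pads are 22 mm wide; open, the fingers measure 114 mm over their backs; the gripper's body (76 mm by 85 mm) begins 54 mm behind the grasp point. The pads swing forward as they close: fully open they stand 13 mm farther back than shut.
Start: joints at [1.548, 0.255, 0.108, 0, -1.424, -0.285], TCP at [0.167, 0.524, 0.256] pointing down, gripper open.
Joint ranges: [-2.95, 2.95], [-1.21, 1.97], [-1.09, 1.5], [-2.87, 1.71], [-2.94, -0.07], [-3.05, 3.05]. Speed limits (rad/s): [2.57, 2.57, 3.14, 3.14, 3.14, 3.14].

### API

Orientations are given as a rotation vector (axis times angle).
In Python, from bench import env gives the robot as it stands.
- The arm moves only by the shell command python3 -m jog 'ROWS' [OPENING] [FORCE]. ROWS is JSON, a list of rows, each a list of 6 numbers: the shift along the tool's x, y, z in cm, then the turn, a rotation vector about the tool's x, y, z in rad. In form: [[tx, ty, tz, wx, wy, wz], ...]. A call has 1 to 20 rows; each row is the pose to reach, as a shift and turn from the pose measured when the call began, along the tool's axes at that moment; what a row does not reach only later rows make up. A row lasts 1/8 s, in which the tool goes at most 62.5 mm and 10.7 degrees, less where a joint would pass 70% of its speed; a pose out of reach is approached as far as the arm can. A call with a gripper value outside its range is refused whole. OPENING is the closure, from -1 (fully open) to 1 (shut), set as the call begins (- or left out, the last holds). The fingers move at their own pace and stop on an object; FORCE is the grip in N (left out, the last holds). Time passes only in rows, so rows that repeat a pose let the fingers close. It gives the time, the measured TCP pose, the force and the opening at its end, in the units of the state.
- env.sense(): the state, without advancing time (a new reading comes with each control period).
- env.camera(name): name is "scene" or "top" or "wrist"; returns the picture (384x512x3 uint8, red, green, blue); there is no depth.
- env.camera_params(name): a dict with "intrinsics" (3x3 intrinsics, pixels), "R" (3x3) and "t" (3): a world point X has camera coordinates R X + t. Camera axes: x right, y down, z forward; pixel columns grow to the right and rows downward; lengths in m; the calibration is good to about 2 mm. The wrist camera is an equidistant fisheye: a pixel r from the principal point sees the ray r / f radians off the axis. A picture is of the moment at which its call begins: read the wrist's pose just before it. camera_params takes no time and is no camera call; for the wrist camera it gives the pose at the moment of the call.
- env.close_job(): hands the job in, once; it reports no verdict.
The state is a dict: "clock": time; "joints": joint angles; "qd": joint speeds; "joint_torque": joint torques, N m; "position": TCP position; "tcp_rot": TCP orientation; "ft_force": force on the tool from outside, world axes, zero at the start; "torque": the same for the moment, N m; "width": finger opening in m.
Only numpy, scipy, OpenCV 4.12 (cv2) and the standard library are available. Lean on these libraries where they do the work, as an engineer would, in place of code of your own. Each camera call takes 0.05 s, during which the arm holds its last target.

## Working session

There is one attempt and no reset: what is moved stays moved. The work goes in short steps, Python scripts to look and compute and a shell command to move; the robot and the scene stay as the last step left them, time stands still between calls to the robot, and variables do not carry over. Pictures are saved under pics/ and viewed, and the job is handed in when it is done.

```bash
mkdir -p pics; ls
python3 - <<'E'
from bench import env
import cv2
s=env.sense()
for k in s: print(k,s[k])
for n in ("scene","top","wrist"):
    p=env.camera_params(n); print(n,p)
    cv2.imwrite(f"pics/{n}0.png",env.camera(n)[:,:,::-1])
E
```

```text
pics
clock 0.0
joints [ 1.54760311e+00  2.55742426e-01  1.06970609e-01 -4.62720616e-04
 -1.42391854e+00 -2.84624412e-01]
qd [-5.68165396e-04 -6.21652647e-04  8.76385692e-05  1.27735603e-03
 -7.23106618e-04  2.21157517e-03]
joint_torque [ 7.38956442e-04 -3.86626446e+01  2.37940228e+01  5.36494195e+00
 -6.21666681e-03 -9.87214577e-06]
position [0.16643617 0.52372289 0.25538658]
tcp_rot [ 3.10252610e+00 -4.81420824e-01 -3.24790081e-04]
ft_force [-0.25307126  0.26880679 -0.56488857]
torque [-0.02638841  0.00061449  0.01039313]
width 0.08529421814786046
scene {'intrinsics': array([[473.41798356,   0.        , 260.3060768 ],
       [  0.        , 473.41798356, 201.84970947],
       [  0.        ,   0.        ,   1.        ]]), 'R': array([[-0.62411966,  0.78127676,  0.00901506],
       [ 0.65619088,  0.53038883, -0.53675061],
       [-0.42413226, -0.32908101, -0.84369278]]), 't': array([ 0.31687813, -0.35689498,  1.74192939])}
top {'intrinsics': array([[378.27202634,   0.        , 259.47262208],
       [  0.        , 378.27202634, 190.17464607],
       [  0.        ,   0.        ,   1.        ]]), 'R': array([[-0.00780693, -0.99996331,  0.00352646],
       [-0.99310816,  0.0073409 , -0.11697133],
       [ 0.11694115, -0.00441535, -0.99312903]]), 't': array([0.05812986, 0.57350502, 1.29096485])}
wrist {'intrinsics': array([[297.31863964,   0.        , 251.36683932],
       [  0.        , 297.31863964, 193.44605967],
       [  0.        ,   0.        ,   1.        ]]), 'R': array([[-0.30214095, -0.95326005,  0.00247322],
       [-0.91939496,  0.29209069,  0.26343107],
       [-0.25184072,  0.07731945, -0.96467505]]), 't': array([ 0.55024567, -0.0346412 ,  0.37880413])}
```

View pics/scene0.png

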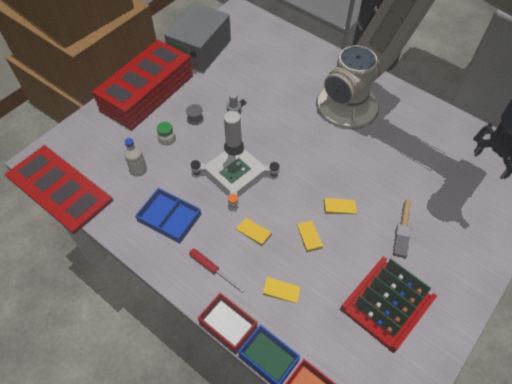

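View pics/top0.png

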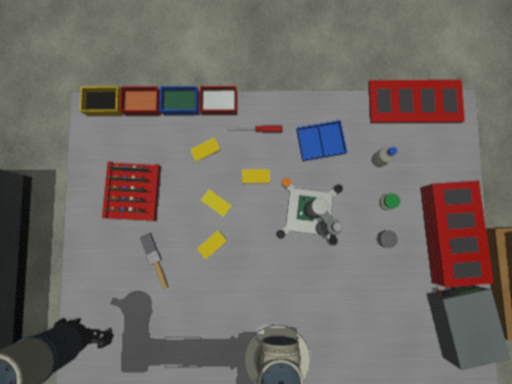

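View pics/wrist0.png

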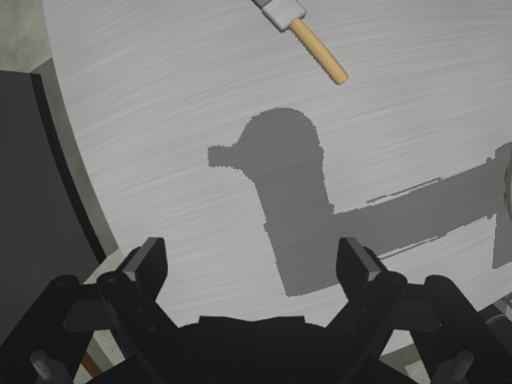

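Yellow candidates in the top view are at (205,148), (256,176), (216,203) and (212,244). Image columns grow towards the robot's right, so (256,176) fits; it is also the one beside the orange knob at (287,183). Next I measure it and take an enlarged crop.

```bash
cat > h.py <<'E'
import numpy as np, cv2
def ray(p,uv):
    K=p['intrinsics'];d=np.linalg.inv(K)@[uv[0],uv[1],1.];R=p['R'];t=p['t']
    d=R.T@d; return -R.T@t, d/np.linalg.norm(d)
def onz(p,uv,z):
    c,d=ray(p,uv); return c+d*(z-c[2])/d[2]
def tri(p1,u1,p2,u2):
    c1,d1=ray(p1,u1);c2,d2=ray(p2,u2)
    s=np.linalg.lstsq(np.c_[d1,-d2],c2-c1,rcond=None)[0]
    a=c1+d1*s[0];b=c2+d2*s[1];return (a+b)/2,np.linalg.norm(a-b)
def proj(p,X):
    q=p['intrinsics']@(p['R']@np.array(X)+p['t']);return q[:2]/q[2]
def blobs(rgb,lo,hi,amin=15):
    h=cv2.cvtColor(rgb,cv2.COLOR_RGB2HSV);m=cv2.inRange(h,lo,hi)
    n,l,st,ce=cv2.connectedComponentsWithStats(m)
    out=[]
    for i in range(1,n):
        if st[i,4]>=amin:
            c=max(cv2.findContours((l==i).astype('uint8'),0,2)[0],key=len)
            out.append((ce[i],st[i,4],c))
    return out
E
python3 - <<'E'
from bench import env
from h import *
np.set_printoptions(precision=4,suppress=True)
P={n:env.camera_params(n) for n in("scene","top")}
I={n:cv2.imread(f"pics/{n}0.png")[:,:,::-1].copy() for n in P}
for n in P:
    for nm,lo,hi in(("yel",(20,130,120),(32,255,255)),("org",(4,170,120),(15,255,255)),("blk",(0,0,0),(180,255,62))):
        for c,a,k in blobs(I[n],lo,hi):
            if nm=="blk" and a>200: continue
            print(n,nm,c,a, onz(P[n],c,{"yel":.008,"org":.056,"blk":.056}[nm])[:2], cv2.minAreaRect(k) if nm=="yel" else "")
t=cv2.resize(I["top"][140:255,190:350],None,fx=4,fy=4,interpolation=2)
s=cv2.resize(I["scene"][140:260,180:340],None,fx=4,fy=4,interpolation=2)
cv2.imwrite("pics/ct.png",t[:,:,::-1]);cv2.imwrite("pics/cs.png",s[:,:,::-1])
E
```

```text
scene yel [339.505  205.7625] 400 [0.3878 0.2246] ((340.0, 205.5), (13.0, 30.0), 90.0)
scene yel [253.6416 230.9155] 438 [0.6287 0.0705] ((253.5308074951172, 230.9461669921875), (31.62885284423828, 14.7601318359375), 29.744882583618164)
scene yel [309.3693 235.5344] 436 [0.5348 0.2123] ((309.5479431152344, 235.29452514648438), (29.260290145874023, 16.034637451171875), 69.44395446777344)
scene yel [281.1975 289.7794] 562 [0.7276 0.2514] ((281.4056396484375, 289.8302001953125), (35.026939392089844, 16.483266830444336), 15.945395469665527)
scene org [232.5    197.8571] 28 [ 0.6001 -0.036 ] 
scene blk [178.8696  47.1087] 46 [ 0.2037 -0.6443] 
scene blk [193.2083  53.3958] 48 [ 0.1952 -0.5772] 
scene blk [392.8947  64.3684] 38 [-0.2338  0.0447] 
scene blk [340.2154  92.9949] 195 [ 0.0167 -0.0264] 
scene blk [233.163  149.6196] 92 [ 0.4552 -0.1566] 
top yel [97.4844 88.6875] 64 [0.9574 0.6469] ((98.63999938964844, 90.47999572753906), (11.879395484924316, 37.33523941040039), 81.8698959350586)
top yel [116.0667 103.2   ] 15 [0.9017 0.5766] ((116.5, 103.5), (1.0, 13.0), 0.0)
top yel [ 96. 110
[... 1161 characters left out ...]
] 15 [0.8483 0.3236] 
top blk [218.3607 112.5246] 61 [0.848  0.1967] 
top blk [128.8974 168.7308] 78 [0.6493 0.5051] 
top blk [128.1618 178.9853] 68 [0.6135 0.5065] 
top blk [337.7143 188.1667] 42 [ 0.5763 -0.2158] 
top blk [139.2857 189.9048] 21 [0.5753 0.4671] 
top blk [463.6981 197.8302] 53 [ 0.5396 -0.6485] 
top blk [451.2  197.95] 20 [ 0.5395 -0.6054] 
top blk [308.4301 210.9032] 93 [ 0.4986 -0.1131] 
top blk [323.6029 227.4412] 68 [ 0.4419 -0.1634] 
top blk [280.15 233.8 ] 40 [ 0.4216 -0.0152] 
top blk [379.3333 237.7778] 18 [ 0.4055 -0.3518] 
top blk [332.5818 239.5273] 55 [ 0.4009 -0.1928] 
top blk [ 37.3256 270.0233] 43 [0.3073 0.8005] 
top blk [258.7069 363.7414] 58 [0.0007 0.0608]
```

```bash
sleep 1
```

```text
(no output)
```

View pics/ct.png

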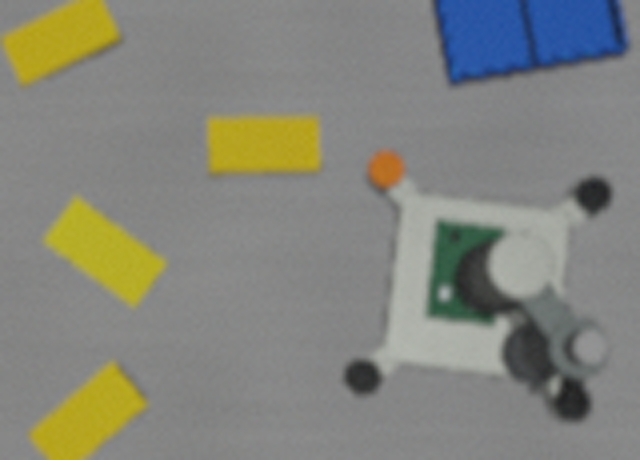

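View pics/cs.png

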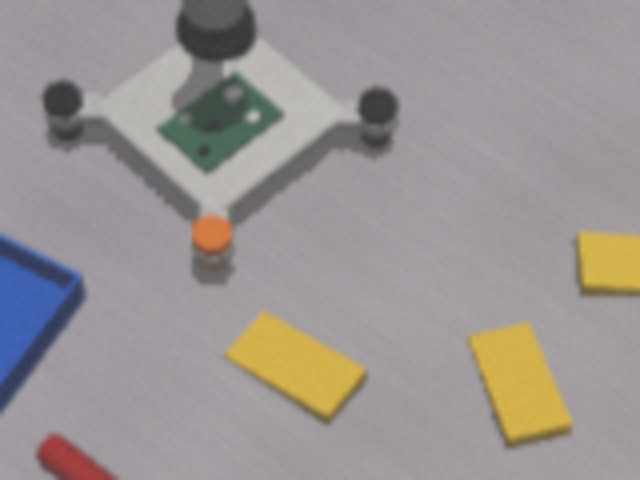

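The target is confirmed as the yellow wedge at (256,176) in top and (254,231) in scene: rightmost, with the lighter sloped face and lower edge towards the orange foot. The scope's +y axis points to world +y. Next I bring the wrist camera over it for a precise measurement.

```bash
cat >> h.py <<'E'
from scipy.spatial.transform import Rotation as Ro
def tool(s): return np.array(s['position']),Ro.from_rotvec(s['tcp_rot']).as_matrix()
def row(s,P,yaw):
    """shift in tool cm + wz for target TCP P, pointing down with tool x at world angle yaw"""
    p,R=tool(s); Rt=np.array([[np.cos(yaw),np.sin(yaw),0],[np.sin(yaw),-np.cos(yaw),0],[0,0,-1]])
    return np.round(np.r_[100*R.T@(np.array(P)-p),Ro.from_matrix(R.T@Rt).as_rotvec()],3)
def wray(p,uv):
    K=p['intrinsics'];f=K[0,0];v=np.array([uv[0]-K[0,2],uv[1]-K[1,2]]);r=np.hypot(*v);th=r/f
    d=np.r_[v/max(r,1e-9)*np.sin(th),np.cos(th)];d=p['R'].T@d;return -p['R'].T@p['t'],d
def wonz(p,uv,z):
    c,d=wray(p,uv);return c+d*(z-c[2])/d[2]
E
python3 - <<'E'
from bench import env
from h import *
np.set_printoptions(precision=4,suppress=True)
s=env.sense();p=env.camera_params("wrist")
c=-p['R'].T@p['t'];P,R=tool(s);print("cam in tool",R.T@(c-P),"axis",R.T@p['R'][2])
print(row(s,[.60,.12,.27],-np.pi/2), row(s,[.45,.4,.3],-np.pi/2))
t=env.camera_params("top");sc=env.camera_params("scene")
print("knob",tri(t,(286.1,181.84),sc,(232.5,197.86)),"wedge top mid",tri(t,(255.67,175.9),sc,(253.64,230.9)))
E
```

```text
cam in tool [ 0.0659 -0.0014 -0.1177] axis [-0.2635  0.001   0.9647]
[53.549 25.349 -1.399  0.001 -0.001  1.263] [30.769  3.216 -4.434  0.001 -0.001  1.263]
knob (array([ 0.5994, -0.0377,  0.0537]), np.float64(0.001629503050486951)) wedge top mid (array([0.6282, 0.0682, 0.0053]), np.float64(0.0030021334724651466))
```

```bash
python3 -m jog '[[5.5,2.5,-0.5,0,0,0.12],[11,5,-1,0,0,0.25],[16.5,7.5,-1.4,0,0,0.38],[22,10.2,-1.4,0,0,0.5],[27.5,13,-1.4,0,0,0.63],[33,15.5,-1.4,0,0,0.76],[38.5,18,-1.4,0,0,0.9],[44,20.7,-1.4,0,0,1.03],[49.5,23.5,-1.4,0,0,1.16],[53.5,25.3,-1.4,0,0,1.263],[53.5,25.3,-1.4,0,0,1.263],[53.5,25.3,-1.4,0,0,1.263]]' -- 2>/dev/null || python3 -m jog '[[5.5,2.5,-0.5,0,0,0.12],[11,5,-1,0,0,0.25],[16.5,7.5,-1.4,0,0,0.38],[22,10.2,-1.4,0,0,0.5],[27.5,13,-1.4,0,0,0.63],[33,15.5,-1.4,0,0,0.76],[38.5,18,-1.4,0,0,0.9],[44,20.7,-1.4,0,0,1.03],[49.5,23.5,-1.4,0,0,1.16],[53.5,25.3,-1.4,0,0,1.263],[53.5,25.3,-1.4,0,0,1.263],[53.5,25.3,-1.4,0,0,1.263]]'
python3 - <<'E'
from bench import env
from h import *
p=env.camera_params("wrist");im=env.camera("wrist");np.save("w1.npy",im);np.savez("w1p.npz",**{k:np.array(v) for k,v in p.items()})
cv2.imwrite("pics/w1.png",im[:,:,::-1]);s=env.sense();print(s['clock'],s['position'],s['tcp_rot'],s['ft_force'])
E
```

```text
clock: 1.65
position: [0.5994, 0.1207, 0.2695]
tcp_rot: [2.22, -2.22, 0.0]
ft_force: [0.3, -0.8, -0.3]
width: 0.0858
1.7 [0.59920119 0.12116332 0.26991712] [ 2.22153896e+00 -2.21929073e+00  5.27546350e-04] [-0.0794058  -0.10670706 -0.17949137]
```

```bash
sleep 0.5
```

```text
(no output)
```

View pics/w1.png

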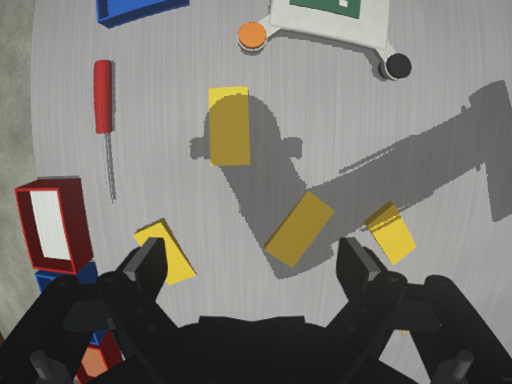

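The wrist view shows the target wedge at (209..250, 87..165) with its toe end towards the top, and the orange knob at (252,36). The corners come next.

```bash
cat >> h.py <<'E'
def fitcorners(im,cen):
    """yellow blob nearest cen; fits lines to 4 sides, returns corners (px)"""
    h=cv2.cvtColor(im,cv2.COLOR_RGB2HSV);m=cv2.inRange(h,(18,110,60),(34,255,255))
    m=cv2.morphologyEx(m,cv2.MORPH_CLOSE,np.ones((3,3)))
    n,l,st,ce=cv2.connectedComponentsWithStats(m)
    i=min([k for k in range(1,n) if st[k,4]>150],key=lambda k:np.hypot(*(ce[k]-cen)))
    c=max(cv2.findContours((l==i).astype('uint8'),cv2.RETR_EXTERNAL,cv2.CHAIN_APPROX_NONE)[0],key=len)
    b=cv2.boxPoints(cv2.minAreaRect(c));pts=c[:,0].astype(float);L=[]
    for k in range(4):
        a,d=b[k],b[(k+1)%4];u=(d-a)/np.linalg.norm(d-a);w=np.linalg.norm(d-a)
        al=(pts-a)@u;di=np.abs((pts-a)@[-u[1],u[0]])
        q=pts[(al>.15*w)&(al<.85*w)&(di<4)].astype(np.float32)
        vx,vy,x,y=cv2.fitLine(q,cv2.DIST_HUBER,0,.01,.01).ravel();L.append(np.array([-vy,vx,vy*x-vx*y]))
    o=[]
    for k in range(4):
        z=np.cross(L[k-1],L[k]);o.append(z[:2]/z[2])
    return np.array(o),st[i,4],ce[i]
E
cat > m.py <<'E'
from bench import env
from h import *
import sys
np.set_printoptions(precision=4,suppress=True)
def meas(npy,npz,cen,kcen):
    im=np.load(npy);p=dict(np.load(npz))
    co,a,c=fitcorners(im,cen)
    print("corners px",co.round(1).tolist(),a)
    h=cv2.cvtColor(im,cv2.COLOR_RGB2HSV);m=cv2.inRange(h,(4,150,80),(15,255,255))
    n,l,st,ce=cv2.connectedComponentsWithStats(m);k=min(range(1,n),key=lambda k:np.hypot(*(ce[k]-kcen))+ (1e3 if st[k,4]<30 else 0))
    print("knob px",ce[k],st[k,4]);knob=wonz(p,ce[k],.056)
    co=co[np.argsort(co[:,1])]; toe=co[:2][np.argsort(co[:2,0])];heel=co[2:][np.argsort(co[2:,0])]
    T=[wonz(p,q,.002) for q in toe];H=[wonz(p,q,.017) for q in heel]
    T=np.array(T)[:,:2];H=np.array(H)[:,:2]
    print("toe",T.tolist(),"heel",H.tolist());print("widths",np.linalg.norm(T[0]-T[1]),np.linalg.norm(H[0]-H[1]))
    ax=T.mean(0)-H.mean(0);print("len",np.linalg.norm(ax),"yaw",np.arctan2(ax[1],ax[0]))
    u=ax/np.linalg.norm(ax);v=np.array([-u[1],u[0]]);C=(T.mean(0)+H.mean(0))/2
    d=knob[:2]-C;print("centre",C,"knob",knob,"foot in wedge",d@u,d@v, "ray",wray(p,ce[k]))
if __name__=="__main__": meas(sys.argv[1]+".npy",sys.argv[1]+"p.npz",eval(sys.argv[2]),eval(sys.argv[3]))
E
python3 m.py w1 "(230,126)" "(252,36)"
```

```text
corners px [[208.6999969482422, 88.0999984741211], [246.3000030517578, 86.5], [249.60000610351562, 163.39999389648438], [210.6999969482422, 165.39999389648438]] 3066
knob px [251.827  34.439] 549
toe [[0.6536252343494561, 0.02029619937176267], [0.6052946734179416, 0.018958813381133303]] heel [[0.6504201905496676, 0.11926507482647564], [0.60100854791191, 0.11686371147427127]]
widths 0.04834906122400684 0.049469960320489136
len 0.09850812190948896 yaw -1.532764053903377
centre [0.6276 0.0688] knob [ 0.5985 -0.036   0.056 ] foot in wedge 0.1036709392812497 -0.03305478210469611 ray (array([0.5994, 0.0558, 0.3873]), array([-0.0027, -0.2671, -0.9637]))
```

```bash
python3 -m jog '[[2,-1.4,5,0,0,0],[3.9,-2.8,10,0,0,0],[3.9,-2.8,15,0,0,0],[3.9,-2.8,20,0,0,0],[3.9,-2.8,23,0,0,0],[3.9,-2.8,23.5,0,0,0],[3.9,-2.8,23.5,0,0,0]]'
python3 - <<'E'
from bench import env
from h import *
im=env.camera("wrist");cv2.imwrite("pics/w2.png",im[:,:,::-1]);s=env.sense();print(s['clock'],s['position'],s['ft_force'],s['width'])
E
```

```text
clock: 2.58
position: [0.6276, 0.0827, 0.0363]
tcp_rot: [2.224, -2.219, 0.002]
ft_force: [0.4, 0.3, 0.4]
width: 0.0856
2.625 [0.62806643 0.08271444 0.03694539] [-0.33202515  0.76625528 -0.45302408] 0.08574160434846466
```

```bash
sleep 0.5
```

```text
(no output)
```

View pics/w2.png

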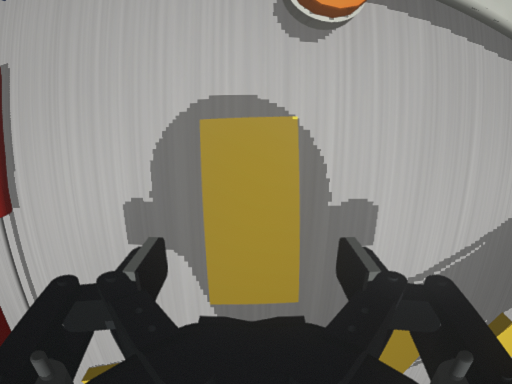

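The fingers straddle the wedge (yellow 200..299 × 117..304); the tips show at about (165,240) and (338,240). I'll estimate the tip height from those pixels.

Run:
```python
from bench import env
from h import *
np.set_printoptions(precision=4,suppress=True)
s=env.sense();p=env.camera_params("wrist");P,R=tool(s)
for uv in((166,238),(338,238),(166,262),(338,262)):
    c,d=wray(p,uv);c=R.T@(c-P);d=R.T@d
    k=(np.sign(d[1])*.0429-c[1])/d[1];print(uv,c+k*d)
```

```text
(166, 238) [ 0.0052 -0.0429  0.0163]
(338, 238) [0.0069 0.0429 0.0126]
(166, 262) [-0.0061 -0.0429  0.0116]
(338, 262) [-0.0041  0.0429  0.008 ]
```

```bash
python3 -m jog '[[0,0,1.0,0,0,0],[0,0,1.8,0,0,0],[0,0,1.8,0,0,0],[0,0.8,1.8,0,0,0],[0,1.5,1.8,0,0,0],[0,2.0,1.8,0,0,0],[0,2.5,1.8,0,0,0],[0,3.0,1.8,0,0,0],[0,3.5,1.8,0,0,0],[0,4.0,1.8,0,0,0],[0,4.4,1.8,0,0,0],[0,4.6,1.8,0,0,0],[0,4.6,1.8,0,0,0]]'
python3 - <<'E'
from bench import env
from h import *
p=env.camera_params("wrist");im=env.camera("wrist");cv2.imwrite("pics/w3.png",im[:,:,::-1]);np.save("w3.npy",im);np.savez("w3p.npz",**p);s=env.sense();print(s['clock'],s['position'],s['ft_force'],s['width'])
E
python3 m.py w3 "(250,200)" "(320,10)"
```

```text
clock: 4.25
position: [0.5818, 0.0826, 0.0188]
tcp_rot: [-2.223, 2.218, -0.003]
ft_force: [-0.5, 0.5, 0.3]
width: 0.0853
4.3 [0.58186088 0.08252638 0.01869598] [0.59181214 0.62586551 0.34530344] 0.08560068576912025
corners px [[152.6999969482422, 121.80000305175781], [261.70001220703125, 113.19999694824219], [270.1000061035156, 319.79998779296875], [169.10000610351562, 321.29998779296875]] 21259Traceback (most recent call last):
  File "m.py", line 19, in <module>
    if __name__=="__main__": meas(sys.argv[1]+".npy",sys.argv[1]+"p.npz",eval(sys.argv[2]),eval(sys.argv[3]))
                             ~~~~^^^^^^^^^^^^^^^^^^^^^^^^^^^^^^^^^^^^^^^^^^^^^^^^^^^^^^^^^^^^^^^^^^^^^^^^^^^^
  File "m.py", line 10, in meas
    n,l,st,ce=cv2.connectedComponentsWithStats(m);k=min(range(1,n),key=lambda k:np.hypot(*(ce[k]-kcen))+ (1e3 if st[k,4]<30 else 0))
                                                    ~~~^^^^^^^^^^^^^^^^^^^^^^^^^^^^^^^^^^^^^^^^^^^^^^^^^^^^^^^^^^^^^^^^^^^^^^^^^^^^^
ValueError: min() iterable argument is empty
```

```bash
sleep 0.5
```

```text
(no output)
```

View pics/w3.png

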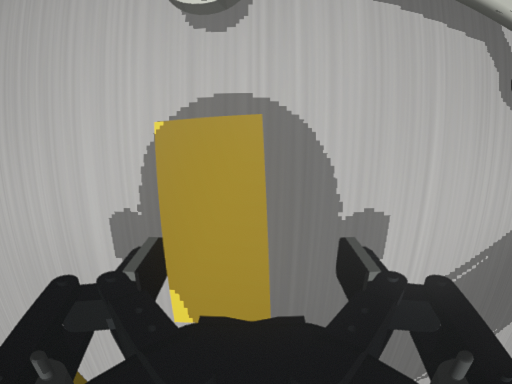

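The wedge now lies against the far finger, and its toe (155..262, row ~118) lines up with the foot at (210,5). I raise, back off, narrow the jaws and re-measure.

```bash
python3 -m jog '[[0,-0.5,0,0,0,0],[0,-0.5,-5,0,0,0],[-2,-1,-10,0,0,0],[-5,-1.5,-15,0,0,0],[-7.5,-1.5,-16,0,0,0],[-7.5,-1.5,-16,0,0,0],[-7.5,-1.5,-16,0,0,0]]'  0.4
python3 - <<'E'
from bench import env
from h import *
p=env.camera_params("wrist");im=env.camera("wrist");cv2.imwrite("pics/w4.png",im[:,:,::-1]);np.save("w4.npy",im);np.savez("w4p.npz",**p);s=env.sense();print(s['clock'],s['position'],s['tcp_rot'],s['ft_force'],s['width'])
E
python3 m.py w4 "(250,130)" "(250,30)"
```

```text
clock: 5.18
position: [0.5958, 0.1573, 0.1772]
tcp_rot: [2.223, -2.218, 0.001]
ft_force: [-0.7, -0.1, -0.6]
width: 0.0254
5.225 [0.59579571 0.15700586 0.17713382] [ 2.22200378e+00 -2.21794425e+00  1.09646506e-03] [ 0.22913699 -0.25394748  0.22202145] 0.025673659200590067
corners px [[231.10000610351562, 42.29999923706055], [281.5, 40.400001525878906], [287.1000061035156, 140.39999389648438], [234.5, 142.39999389648438]] 5299Traceback (most recent call last):
  File "m.py", line 19, in <module>
    if __name__=="__main__": meas(sys.argv[1]+".npy",sys.argv[1]+"p.npz",eval(sys.argv[2]),eval(sys.argv[3]))
                             ~~~~^^^^^^^^^^^^^^^^^^^^^^^^^^^^^^^^^^^^^^^^^^^^^^^^^^^^^^^^^^^^^^^^^^^^^^^^^^^^
  File "m.py", line 10, in meas
    n,l,st,ce=cv2.connectedComponentsWithStats(m);k=min(range(1,n),key=lambda k:np.hypot(*(ce[k]-kcen))+ (1e3 if st[k,4]<30 else 0))
                                                    ~~~^^^^^^^^^^^^^^^^^^^^^^^^^^^^^^^^^^^^^^^^^^^^^^^^^^^^^^^^^^^^^^^^^^^^^^^^^^^^^
ValueError: min() iterable argument is empty
```

```bash
sleep 0.5
```

```text
(no output)
```

View pics/w4.png

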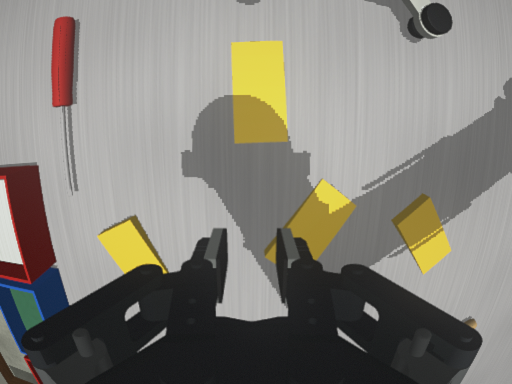

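Knob is out of view here, so I use the knob position already measured, (0.599,−0.037).

```bash
sed -i 's/    print("knob px".*/    knob=np.array([.599,-.037,.056])/; s/    n,l,st,ce=cv2.conn.*//; s/, "ray".*)$/)/' m.py; sed -n 8,14p m.py; python3 m.py w4 "(260,90)" "0"
```

```text
print("corners px",co.round(1).tolist(),a)
    h=cv2.cvtColor(im,cv2.COLOR_RGB2HSV);m=cv2.inRange(h,(4,150,80),(15,255,255))

    knob=np.array([.599,-.037,.056])
    co=co[np.argsort(co[:,1])]; toe=co[:2][np.argsort(co[:2,0])];heel=co[2:][np.argsort(co[2:,0])]
    T=[wonz(p,q,.002) for q in toe];H=[wonz(p,q,.017) for q in heel]
    T=np.array(T)[:,:2];H=np.array(H)[:,:2]
corners px [[231.10000610351562, 42.29999923706055], [281.5, 40.400001525878906], [287.1000061035156, 140.39999389648438], [234.5, 142.39999389648438]] 5299
toe [[0.6154105076631436, 0.019272736323516254], [0.5663440428427584, 0.01689402240015657]] heel [[0.6111473730958986, 0.11820831875639222], [0.5619009909246436, 0.11605422132607404]]
widths 0.04912409032134119 0.0492934710960448
len 0.09914350240342124 yaw -1.5268752122660059
centre [0.5887 0.0676] knob [ 0.599 -0.037  0.056] foot in wedge 0.10495865384659787 0.005696345727050599
```

```bash
python3 -m jog '[[1.2,1,5,0,0,-0.06],[1.2,1,10,0,0,-0.06],[1.2,1,13,0,0,-0.06],[1.2,1,14,0,0,-0.06],[1.2,1,14,0,0,-0.06]]'
python3 - <<'E'
from bench import env
from h import *
np.set_printoptions(precision=4,suppress=True)
s=env.sense();p=env.camera_params("wrist");im=env.camera("wrist");cv2.imwrite("pics/w5.png",im[:,:,::-1]);np.save("w5.npy",im);np.savez("w5p.npz",**p);print(s['clock'],s['position'],s['tcp_rot'],s['ft_force'],s['width'])
cv2.imwrite("pics/w5c.png",cv2.resize(im[150:330,130:400],None,fx=2.8,fy=2.8)[:,:,::-1])
E
python3 m.py w5 "(260,90)" "0"
```

```text
clock: 5.85
position: [0.5857, 0.1442, 0.037]
tcp_rot: [2.286, -2.15, 0.001]
ft_force: [-0.3, -0.6, 1.1]
width: 0.0258
5.85 [0.5857 0.1442 0.037 ] [ 2.2864 -2.15    0.001 ] [-0.3263 -0.5609  1.0664] 0.02584645097179689
corners px [[200.0, 194.5], [207.10000610351562, 1.7000000476837158], [305.0, 2.5999999046325684], [305.0, 196.39999389648438]] 19734
toe [[0.6163487087042985, 0.01901902900896691], [0.5653928229993738, 0.01592690468570969]] heel [[0.6120190743291862, 0.11872037692114344], [0.5610166373730523, 0.11654739076458598]]
widths 0.051049618223879295 0.051048706587934305
len 0.10025545929703317 yaw -1.5273644894405758
centre [0.5887 0.0676] knob [ 0.599 -0.037  0.056] foot in wedge 0.10490228431140197 0.005756450857035891
```

```bash
sleep 0.5
```

```text
(no output)
```

View pics/w5.png

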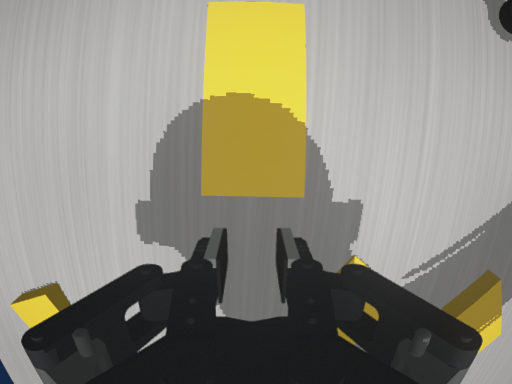

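Run:
```python
from bench import env
from h import *
np.set_printoptions(precision=4,suppress=True)
s=env.sense();p=env.camera_params("wrist");P,R=tool(s)
for uv in((227,229),(278,229),(225,302),(280,302)):
    c,d=wray(p,uv);c=R.T@(c-P);d=R.T@d
    k=(np.sign(d[1])*.0129-c[1])/d[1];print(uv,c+k*d)
```

```text
(227, 229) [ 0.0048 -0.0129  0.0305]
(278, 229) [0.0117 0.0129 0.0137]
(225, 302) [-0.0242 -0.0129  0.0041]
(280, 302) [-0.0143  0.0129 -0.0093]
```

```bash
python3 -m jog '[[0,0,0.5,0,0,0],[0,0,0.9,0,0,0],[0.8,0,0.9,0,0,0],[1.2,0,0.9,0,0,0],[1.6,0,0.9,0,0,0],[2.2,0,0.9,0,0,0],[3.0,0,0.9,0,0,0],[3.8,0,0.9,0,0,0],[4.6,0,0.9,0,0,0],[5.4,0,0.9,0,0,0],[6.2,0,0.9,0,0,0],[7.0,0,0.9,0,0,0],[7.8,0,0.9,0,0,0],[8.5,0,0.9,0,0,0],[9.0,0,0.9,0,0,0],[9.4,0,0.9,0,0,0],[9.4,0,0.9,0,0,0]]'
python3 - <<'E'
from bench import env
from h import *
np.set_printoptions(precision=4,suppress=True)
s=env.sense();p=env.camera_params("wrist");im=env.camera("wrist");cv2.imwrite("pics/w6.png",im[:,:,::-1]);np.save("w6.npy",im);np.savez("w6p.npz",**p);print(s['clock'],s['position'],s['tcp_rot'],s['ft_force'],s['width'])
cv2.imwrite("pics/s6.png",cv2.resize(env.camera("scene")[150:270,170:330],None,fx=4,fy=4,interpolation=2)[:,:,::-1])
E
python3 m.py w6 "(260,120)" "0"
```

```text
clock: 8.02
position: [0.5921, 0.0504, 0.0292]
tcp_rot: [2.288, -2.151, 0.002]
ft_force: [0.2, 0.1, -1.2]
width: 0.0257
8.025 [0.5921 0.0504 0.0292] [ 2.2876 -2.151   0.0022] [ 0.2275  0.0771 -1.2404] 0.025730517325468025Traceback (most recent call last):
  File "m.py", line 19, in <module>
    if __name__=="__main__": meas(sys.argv[1]+".npy",sys.argv[1]+"p.npz",eval(sys.argv[2]),eval(sys.argv[3]))
                             ~~~~^^^^^^^^^^^^^^^^^^^^^^^^^^^^^^^^^^^^^^^^^^^^^^^^^^^^^^^^^^^^^^^^^^^^^^^^^^^^
  File "m.py", line 7, in meas
    co,a,c=fitcorners(im,cen)
           ~~~~~~~~~~^^^^^^^^
  File "h.py", line 45, in fitcorners
    vx,vy,x,y=cv2.fitLine(q,cv2.DIST_HUBER,0,.01,.01).ravel();L.append(np.array([-vy,vx,vy*x-vx*y]))
              ~~~~~~~~~~~^^^^^^^^^^^^^^^^^^^^^^^^^^^^
cv2.error: OpenCV(4.12.0) /io/opencv/modules/imgproc/src/linefit.cpp:50: error: (-215:Assertion failed) count > 0 in function 'fitLine2D_wods'
```

```bash
sleep 0.5
```

```text
(no output)
```

View pics/w6.png

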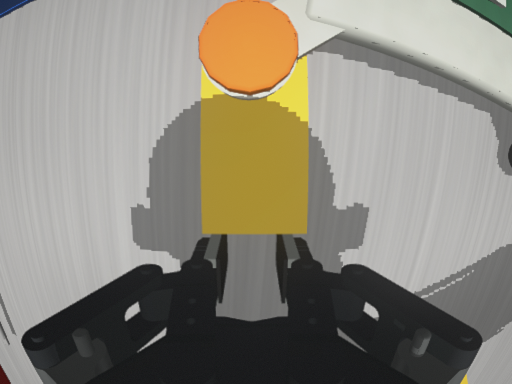

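View pics/s6.png

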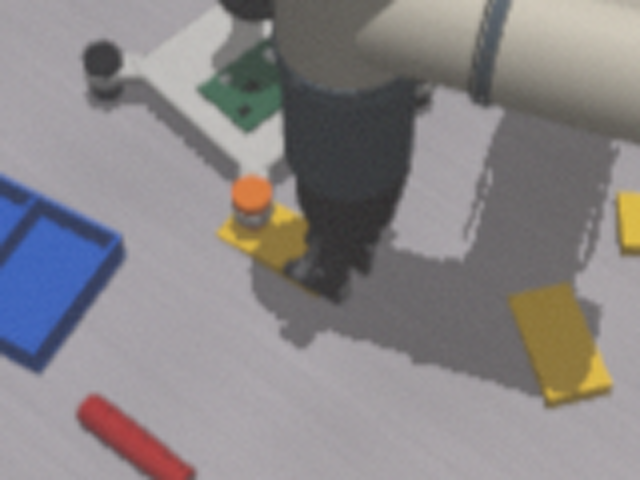

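The wedge is centred under the foot: knob at (249,47), wedge columns 201..307, heel at row 234. Compute the remaining travel.

Run:
```python
from h import *
np.set_printoptions(precision=4,suppress=True)
im=np.load("w6.npy");p=dict(np.load("w6p.npz"))
a=wonz(p,(202,234.5),.017);b=wonz(p,(307,234.5),.017);print(a,b,np.linalg.norm(a-b))
h=cv2.cvtColor(im,cv2.COLOR_RGB2HSV);m=cv2.inRange(h,(4,150,80),(16,255,255));c=max(cv2.findContours(m,0,2)[0],key=len)
(e)=cv2.minEnclosingCircle(c);print(e);k=wonz(p,e[0],.056);print(k)
w=(a-b)[:2]/np.linalg.norm((a-b)[:2]);u=np.array([w[1],-w[0]]);C=(a+b)[:2]/2+.05*u
print("axis",u,"foot in wedge (this view)",(k[:2]-C)@u,(k[:2]-C)@np.array([-u[1],u[0]]),"prior knob",(np.array([.599,-.037])-C)@u)
```

```text
[0.616  0.0425 0.017 ] [0.5659 0.0395 0.017 ] 0.050278675141553236
((247.90306091308594, 45.0), 49.915122985839844)
[ 0.5984 -0.036   0.056 ]
axis [ 0.0612 -0.9981] foot in wedge (this view) 0.027302771637208702 0.0026942164934641156 prior knob 0.02835341590891309
```

```bash
python3 -m jog '[[0.5,0,0,0,0,0],[1.0,0,0,0,0,0],[1.4,0,0,0,0,0],[1.8,0,0,0,0,0],[2.1,0,0,0,0,0],[2.3,0,0,0,0,0],[2.3,0,0,0,0,0]]'; python3 -m jog '[[0.1,0,0,0,0,0],[0.2,0,0,0,0,0],[0.2,0,0,0,0,0]]'; python3 -m jog '[[0.1,0,0,0,0,0],[0.2,0,0,0,0,0],[0.2,0,0,0,0,0]]'
```

```text
clock: 9.0
position: [0.5935, 0.0279, 0.0292]
tcp_rot: [2.288, -2.151, 0.002]
ft_force: [0.3, 1.6, -0.6]
width: 0.0256
clock: 9.38
position: [0.5938, 0.0265, 0.0292]
tcp_rot: [2.289, -2.151, 0.002]
ft_force: [-0.5, 5.1, 0.2]
width: 0.0255
clock: 9.75
position: [0.594, 0.0253, 0.0292]
tcp_rot: [-2.288, 2.151, -0.001]
ft_force: [-0.2, 7.1, 0.0]
width: 0.0257
```

Snug contact: force rose to about 7 N at a foot x of about +3 mm, where it was predicted. Push a little further.

```bash
python3 -m jog '[[0.1,0,0,0,0,0],[0.2,0,0,0,0,0],[0.3,0,0,0,0,0],[0.3,0,0,0,0,0],[0.3,0,0,0,0,0]]'
python3 - <<'E'
from bench import env
from h import *
np.set_printoptions(precision=4,suppress=True)
s=env.sense();p=env.camera_params("wrist");im=env.camera("wrist");cv2.imwrite("pics/w7.png",im[:,:,::-1]);np.save("w7.npy",im);np.savez("w7p.npz",**p);print(s['clock'],s['position'],s['ft_force'])
E
```

```text
clock: 10.38
position: [0.5945, 0.0235, 0.0292]
tcp_rot: [-2.287, 2.15, -0.0]
ft_force: [-0.8, 6.8, -0.6]
width: 0.0256
10.375 [0.5945 0.0235 0.0292] [-0.7505  6.7933 -0.6207]
```

```bash
sleep 0.5
```

```text
(no output)
```

View pics/w7.png

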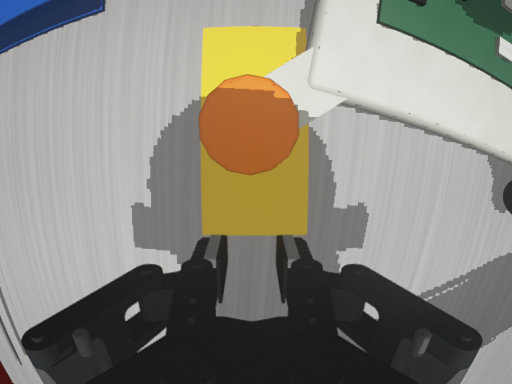

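The toe has come out past the knob (knob centre about (249,125), wedge 202..308 × 28..235). Measure the fit.

Run:
```python
from h import *
np.set_printoptions(precision=4,suppress=True)
im=np.load("w7.npy");p=dict(np.load("w7p.npz"))
a=wonz(p,(202,235.5),.017);b=wonz(p,(307.5,235.5),.017)
t=wonz(p,(203,28),.002)
h=cv2.cvtColor(im,cv2.COLOR_RGB2HSV);m=cv2.inRange(h,(4,150,80),(16,255,255));c=max(cv2.findContours(m,0,2)[0],key=len)
e=cv2.minEnclosingCircle(c);k=wonz(p,e[0],.056);print(e,k,a,b,t)
w=(a-b)[:2]/np.linalg.norm((a-b)[:2]);u=np.array([w[1],-w[0]]);C=(a+b)[:2]/2+.05*u
d=k[:2]-C;print("foot in wedge",d@u,d@np.array([-u[1],u[0]]),"len",(t-a)[:2]@u)
```

```text
((248.5677490234375, 124.66461944580078), 50.50126266479492) [ 0.599  -0.0383  0.056 ] [0.6185 0.0163 0.017 ] [0.568  0.0131 0.017 ] [ 0.6247 -0.0838  0.002 ]
foot in wedge 0.003208701653146427 0.0024574867415786917 len 0.10026234985225856
```

```bash
python3 -m jog '[[0.1,0,0,0,0,0],[0.2,0,0,0,0,0],[0.3,0,0,0,0,0],[0.3,0,0,0,0,0],[0.3,0,0,0,0,0]]'
python3 - <<'E'
from bench import env
from h import *
np.set_printoptions(precision=4,suppress=True)
s=env.sense();p=env.camera_params("wrist");im=env.camera("wrist");np.save("w8.npy",im);print(s['clock'],s['position'],s['ft_force'])
h=cv2.cvtColor(im,cv2.COLOR_RGB2HSV);m=cv2.inRange(h,(4,150,80),(16,255,255));c=max(cv2.findContours(m,0,2)[0],key=len)
e=cv2.minEnclosingCircle(c);k=wonz(p,e[0],.056);print(e,k)
y=cv2.inRange(h,(18,110,60),(34,255,255));r=np.where(y[:,254])[0];print(r.min(),r.max())
a=wonz(p,(202,r.max()+.5),.017);b=wonz(p,(307.5,r.max()+.5),.017)
w=(a-b)[:2]/np.linalg.norm((a-b)[:2]);u=np.array([w[1],-w[0]]);C=(a+b)[:2]/2+.05*u
d=k[:2]-C;print("foot in wedge",d@u,d@np.array([-u[1],u[0]]))
E
```

```text
clock: 11.05
position: [0.5952, 0.0217, 0.0292]
tcp_rot: [-2.286, 2.148, 0.0]
ft_force: [0.2, 7.1, -1.7]
width: 0.0254
11.05 [0.5952 0.0217 0.0292] [ 0.2114  7.1453 -1.6792]
((247.63157653808594, 125.52631378173828), 50.467308044433594) [ 0.6    -0.0398  0.056 ]
26 234
foot in wedge 0.0024805886545306447 0.002638225353503632
```

The knob has begun to move with the wedge (about 3 mm), with force level at about 7 N: it is snug, so I stop pushing. Back off, rise and shut the fingers.

```bash
python3 -m jog '[[-0.5,0,0,0,0,0],[-1.5,0,0,0,0,0],[-3,0,0,0,0,0],[-4,0,-5,0,0,0],[-4,0,-10,0,0,0],[-4,0,-15,0,0,0],[-4,0,-15,0,0,0]]' ; python3 -m jog '[[0,0,0,0,0.1,0],[0,0,0,0,0.2,0],[0,0,0,0,0.2,0]]' 1
python3 - <<'E'
from bench import env
from h import *
np.set_printoptions(precision=4,suppress=True)
s=env.sense();p=env.camera_params("wrist");im=env.camera("wrist");cv2.imwrite("pics/w9.png",im[:,:,::-1]);np.save("w9.npy",im);np.savez("w9p.npz",**p);print(s['clock'],s['position'],s['tcp_rot'],s['ft_force'],s['width'],s['joints'])
print(tool(s)[1])
cv2.imwrite("pics/s9.png",cv2.resize(env.camera("scene")[100:270,150:380],None,fx=3.2,fy=3.2,interpolation=2)[:,:,::-1])
E
```

```text
clock: 11.98
position: [0.5946, 0.0622, 0.1846]
tcp_rot: [-2.282, 2.141, -0.009]
ft_force: [0.8, 0.4, -1.0]
width: 0.0253
clock: 12.35
position: [0.5936, 0.0638, 0.183]
tcp_rot: [2.194, -2.055, 0.227]
ft_force: [0.2, -0.1, 0.2]
width: -0.0002
12.35 [0.5936 0.0638 0.183 ] [ 2.1937 -2.0551  0.2273] [ 0.1914 -0.0584  0.2391] -0.00022809014459347003 [ 0.4726  0.386   0.0168  0.1932 -1.2762 -0.4706]
[[ 0.0629 -0.9978  0.023 ]
 [-0.9786 -0.0662 -0.1946]
 [ 0.1957 -0.0102 -0.9806]]
```

```bash
sleep 0.5
```

```text
(no output)
```

View pics/w9.png

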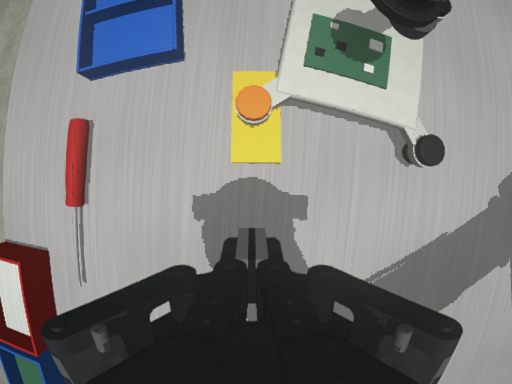

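View pics/s9.png

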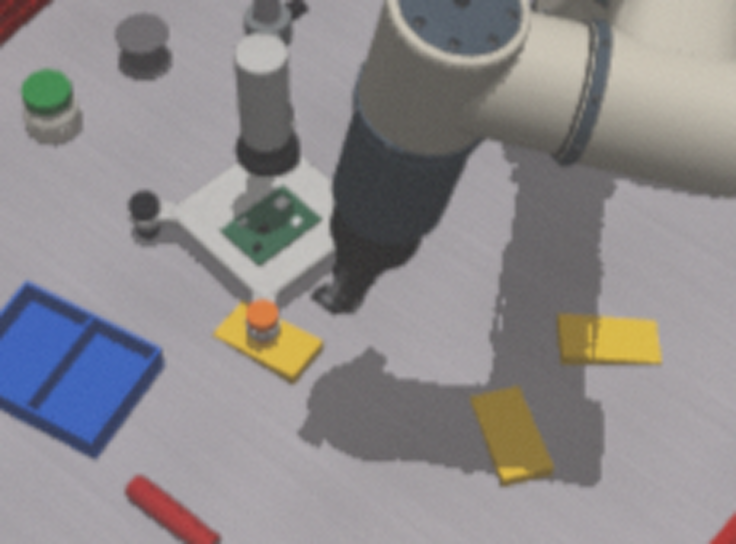

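The wedge sits under the foot (yellow 232..281 × 71..163, knob (254,102)); the arm comes in from the robot's left and is clear of the head. Measure the fit and the press target.

Run:
```python
from bench import env
from h import *
np.set_printoptions(precision=4,suppress=True)
im=np.load("w9.npy");p=dict(np.load("w9p.npz"))
h=cv2.cvtColor(im,cv2.COLOR_RGB2HSV);m=cv2.inRange(h,(4,150,80),(16,255,255));c=max(cv2.findContours(m,0,2)[0],key=len)
e=cv2.minEnclosingCircle(c);k=wonz(p,e[0],.056);print(e,k)
a=wonz(p,(232,162.5),.017);b=wonz(p,(281,162.5),.017);t1=wonz(p,(233,71),.002);t2=wonz(p,(274.5,71),.002)
w=(a-b)[:2]/np.linalg.norm((a-b)[:2]);u=np.array([w[1],-w[0]]);C=(a+b)[:2]/2+.05*u
d=k[:2]-C;print("w",np.linalg.norm(a-b),"len",(t1-a)[:2]@u,"foot in wedge",d@u,d@np.array([-u[1],u[0]]))
s=env.sense();P,R=tool(s);tip=P+.025*R[:,2];print("tip",tip,"grasp",P+.006*R[:,2])
for z in(.10,.07,.056):
    g=np.array([k[0],k[1]+.002,z]);print(z,100*R.T@(g-tip))
print("down 1cm in tool",R.T@[0,0,-1])
# second-view height check of knob with w1 ray
p1=dict(np.load("w1p.npz"))
```

```text
((253.10670471191406, 102.1280517578125), 17.39044761657715) [ 0.6001 -0.0388  0.056 ]
w 0.04858169916388605 len 0.10032124758516095 foot in wedge 0.001605072360262179 0.0031457598414674315
tip [0.5948 0.058  0.1594] grasp [0.5943 0.0616 0.178 ]
0.1 [8.1665 0.1477 7.6592]
0.07 [ 7.586   0.1832 10.6023]
0.056 [ 7.3152  0.1998 11.9757]
down 1cm in tool [-0.1935  0.0118  0.981 ]
```

```bash
python3 -m jog '[[5,0.1,2,0,0,0],[8.5,0.15,6,0,0,0],[8.17,0.15,7.66,0,0,0],[7.8,0.17,9.6,0,0,0],[7.6,0.18,10.6,0,0,0],[7.5,0.19,11.1,0,0,0],[7.5,0.19,11.1,0,0,0]]'
python3 - <<'E'
from bench import env
from h import *
s=env.sense();p=env.camera_params("wrist");im=env.camera("wrist");cv2.imwrite("pics/w10.png",im[:,:,::-1]);P,R=tool(s);print(P,P+.025*R[:,2],s['ft_force'])
cv2.imwrite("pics/s10.png",cv2.resize(env.camera("scene")[100:270,150:380],None,fx=3.2,fy=3.2,interpolation=2)[:,:,::-1])
E
```

```text
clock: 13.32
position: [0.5997, -0.0321, 0.0897]
tcp_rot: [2.194, -2.059, 0.227]
ft_force: [0.5, -1.3, 0.4]
width: 0.0002
[ 0.59969386 -0.03212815  0.08974312] [ 0.6003037  -0.03693386  0.06521694] [ 0.47663319 -1.25935672  0.38666376]
```

```bash
sleep 0.5
```

```text
(no output)
```

View pics/w10.png

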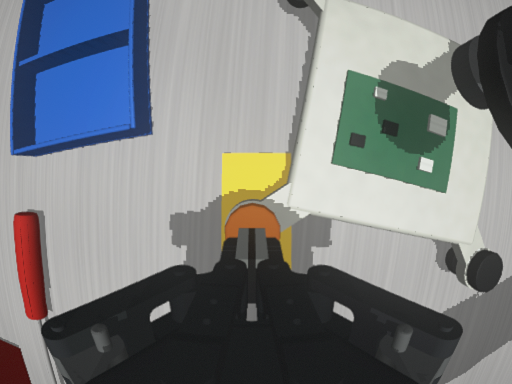

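View pics/s10.png

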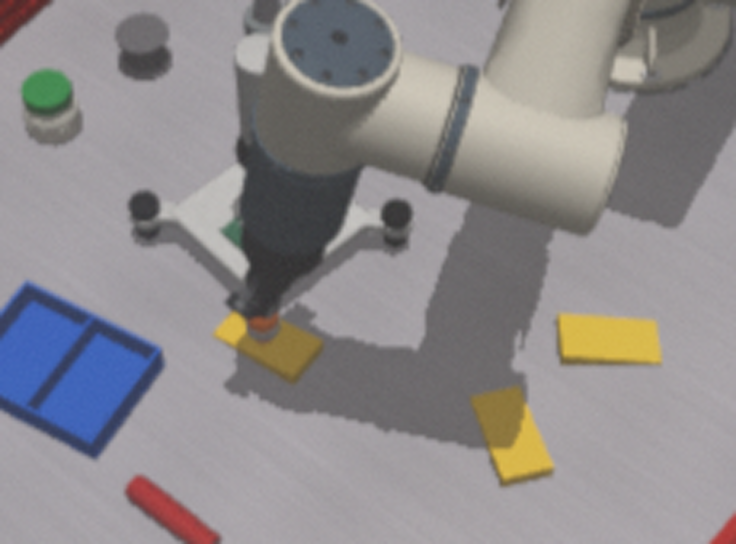

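The fingertips at (252,240) are over the orange knob, and the arm is clear of the scope head. Lower straight down in small steps.

```bash
python3 -m jog '[[-0.06,0,0.3,0,0,0],[-0.12,0,0.6,0,0,0],[-0.15,0,0.75,0,0,0],[-0.15,0,0.75,0,0,0]]'; python3 -m jog '[[-0.02,0,0.1,0,0,0],[-0.02,0,0.1,0,0,0],[-0.02,0,0.1,0,0,0]]'
```

```text
clock: 13.92
position: [0.6, -0.032, 0.0824]
tcp_rot: [2.194, -2.059, 0.227]
ft_force: [0.2, -0.1, 0.4]
width: 0.0003
clock: 14.3
position: [0.6002, -0.032, 0.0819]
tcp_rot: [2.195, -2.06, 0.228]
ft_force: [-1.8, -0.1, 3.8]
width: 0.0002
```

```bash
python3 -m jog '[[-0.02,0,0.1,0,0,0],[-0.02,0,0.1,0,0,0],[-0.02,0,0.1,0,0,0]]'; python3 -m jog '[[-0.01,0,0.05,0,0,0],[-0.01,0,0.05,0,0,0]]'
```

```text
clock: 14.68
position: [0.6003, -0.032, 0.0817]
tcp_rot: [2.195, -2.06, 0.229]
ft_force: [-1.7, 0.9, 7.9]
width: 0.0001
clock: 14.92
position: [0.6003, -0.032, 0.0818]
tcp_rot: [2.195, -2.06, 0.23]
ft_force: [-2.3, 1.0, 6.5]
width: -0.0003
```

```bash
python3 -m jog '[[-0.03,0,0.15,0,0,0],[-0.03,0,0.15,0,0,0],[-0.03,0,0.15,0,0,0],[-0.03,0,0.15,0,0,0]]'
```

```text
clock: 15.42
position: [0.6003, -0.032, 0.0816]
tcp_rot: [2.195, -2.06, 0.231]
ft_force: [-4.4, 1.2, 10.4]
width: -0.0002
```

The corner is rigid: 10.4 N, and the tip has dropped under 0.5 mm since contact. Release straight up and check.

```bash
python3 -m jog '[[0.1,0,-0.5,0,0,0],[0.4,0,-2,0,0,0],[0,0,-6,0,0,0],[-4,0,-9,0,0,0],[-9,0,-11,0,0,0],[-9,0,-11,0,0,0],[-9,0,-11,0,0,0]]'
python3 - <<'E'
from bench import env
from h import *
np.set_printoptions(precision=4,suppress=True)
s=env.sense();p=env.camera_params("wrist");im=env.camera("wrist");cv2.imwrite("pics/w11.png",im[:,:,::-1]);np.save("w11.npy",im);np.savez("w11p.npz",**p);P,R=tool(s);print(s['clock'],P,s['ft_force'],s['qd'])
h=cv2.cvtColor(im,cv2.COLOR_RGB2HSV);m=cv2.inRange(h,(4,150,80),(16,255,255));c=max(cv2.findContours(m,0,2)[0],key=len)
e=cv2.minEnclosingCircle(c);print(e,wonz(p,e[0],.056))
co,a,c=fitcorners(im,np.array(e[0]));print(co,a)
t=env.camera("top");cv2.imwrite("pics/t11.png",cv2.resize(t[110:260,180:420],None,fx=3.2,fy=3.2)[:,:,::-1])
E
```

```text
clock: 16.3
position: [0.5917, 0.0774, 0.1721]
tcp_rot: [2.196, -2.059, 0.231]
ft_force: [-0.0, -0.3, -0.0]
width: 0.0001
16.3 [0.5917 0.0774 0.1721] [-0.0207 -0.2862 -0.0398] [-0.0224  0.0032 -0.013   0.0011  0.0044 -0.0023]
((252.54275512695312, 83.77197265625), 18.097810745239258) [ 0.6    -0.0384  0.056 ]
[[232.2557  56.    ]
 [278.6545  56.    ]
 [281.5985 147.7261]
 [229.6644 148.0397]] 3032
```

```bash
sleep 0.5
```

```text
(no output)
```

View pics/w11.png

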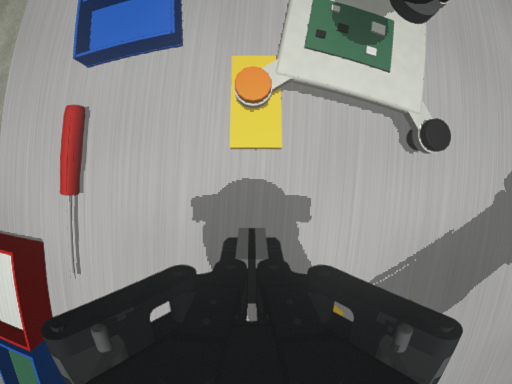

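View pics/t11.png

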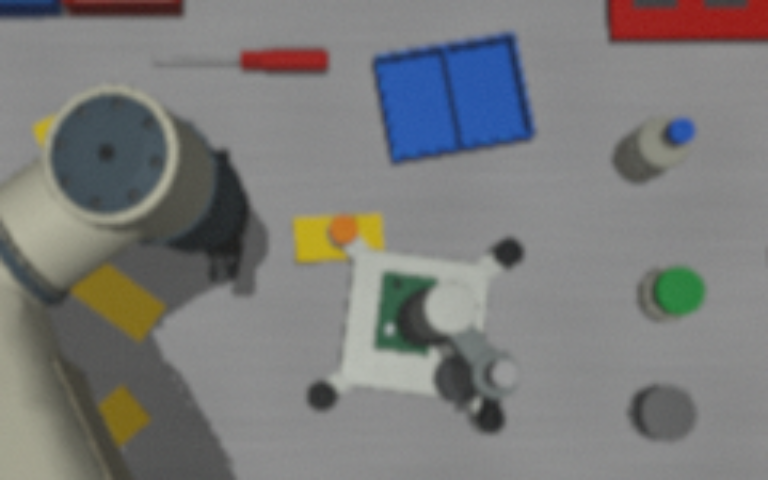

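Run:
```python
from bench import env
from h import *
p=dict(np.load("w11p.npz"))
k=wonz(p,(252.54,83.77),.056);a=wonz(p,(229.7,148.3),.017);b=wonz(p,(281.6,148.2),.017);t=wonz(p,(232,56),.002)
w=(a-b)[:2]/np.linalg.norm((a-b)[:2]);u=np.array([w[1],-w[0]]);C=(a+b)[:2]/2+.05*u
d=k[:2]-C;print("len",(t-a)[:2]@u,"foot in wedge",d@u,d@np.array([-u[1],u[0]]));env.close_job()
```

```text
len 0.10048238721997634 foot in wedge 0.0019462411461773188 0.002406250202446867
the job is handed in; nothing more can be done
```

The wedge is under the orange foot and the corner held when pressed. I handed the job in at about 16.4 s, and no verdict was reported.

**What I did:** I took the yellow wedge farthest to the right and slid it about 38 mm sideways into line with the foot. That was about 10 mm more than I intended, but the lateral fit still came out fine. I then pushed its heel, thin end first, until it sat snug, at about 7 N from first contact onwards. The press on the orange knob reached 10.4 N, and the fingertip sank less than 0.5 mm. I then let go and backed the arm away clear of everything.

**Last checks:**
- **Wedge position:** the foot sits at about x = +2 mm, y = +2 mm in the wedge's frame, and this did not change after the press.
- **Microscope position:** it moved about 2 mm, along the push.
- **Other things on the bench:** the last top and wrist pictures show no disturbance. I compared these by eye and did not measure them.

**Not fully confirmed:**
- **Creep and load:** in the last few millimetres of the push the foot moved along with the wedge. I therefore infer the load on the wedge from the steady 7 N push and the rigid press; I did not measure it.
- **Levelness:** I did not measure the tilt directly. The fingertip met the knob at about 57 mm, against 56 mm when level.
- **Press direction:** the side force at the wrist reached about 4.5 N at the 10.4 N peak, so the press was not purely vertical. The tool was tilted about 11° to keep the arm clear of the microscope head.

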